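# Put the round cutting dies back on their die board in order of size

## Task

Put the five round cutting dies away on the die board: one over each peg, about centred on it and standing flat on the felt, so that the row runs in order of size from the smallest at one end to the largest at the other (either end may be the small one). Two dies were put back carelessly and may be on the wrong pegs, so move those too if the order needs it.

Things in the scene. Friction and masses are not known exactly. Their poses are not given: they have to be found in the camera images.
- die_30_mid (a point): The smallest of five round cutting dies: a dark steel ring, open above and below, 30 mm outside and 25 mm inside diameter, 32 mm high, standing flat with its axis upright, 0.07 kg (-30 to +40 %). The point is its centre, 16 mm above its underside; z is its axis. It starts on the white slab right of the board, or over a peg; slab and board tops are both 12 mm above the bench.
- die_38_mid (a point): The second smallest of five round cutting dies: a dark steel ring, open above and below, 38 mm outside and 33 mm inside diameter, 32 mm high, standing flat with its axis upright, 0.08 kg (-30 to +40 %). The point is its centre, 16 mm above its underside; z is its axis. It starts on the white slab right of the board, or over a peg; slab and board tops are both 12 mm above the bench.
- die_46_mid (a point): The middle-sized of five round cutting dies: a dark steel ring, open above and below, 46 mm outside and 41 mm inside diameter, 32 mm high, standing flat with its axis upright, 0.10 kg (-30 to +40 %). The point is its centre, 16 mm above its underside; z is its axis. It starts on the white slab right of the board, or over a peg; slab and board tops are both 12 mm above the bench.
- die_54_mid (a point): The second largest of five round cutting dies: a dark steel ring, open above and below, 54 mm outside and 49 mm inside diameter, 32 mm high, standing flat with its axis upright, 0.12 kg (-30 to +40 %). The point is its centre, 16 mm above its underside; z is its axis. It starts on the white slab right of the board, or over a peg; slab and board tops are both 12 mm above the bench.
- die_62_mid (a point): The largest of five round cutting dies: a dark steel ring, open above and below, 62 mm outside and 57 mm inside diameter, 32 mm high, standing flat with its axis upright, 0.14 kg (-30 to +40 %). The point is its centre, 16 mm above its underside; z is its axis. It starts on the white slab right of the board, or over a peg; slab and board tops are both 12 mm above the bench.
- seat_1: Peg at the right-hand (-y) end of the row of five alike pale wooden pegs, 74 mm apart on the middle line of the fixed die board (94 x 376 mm, grey felt strip on top, 12 mm above the bench). An upright dowel of 9 mm diameter, 42 mm high above the board: a die goes over it from above. Origin at its foot, on the board's top; y runs along the row, x across the board.
- seat_2: Peg second from the right (-y) of the row of five alike pale wooden pegs, 74 mm apart on the middle line of the fixed die board (94 x 376 mm, grey felt strip on top, 12 mm above the bench). An upright dowel of 9 mm diameter, 42 mm high above the board: a die goes over it from above. Origin at its foot, on the board's top; y runs along the row, x across the board.
- seat_3: Peg in the middle of the row of five alike pale wooden pegs, 74 mm apart on the middle line of the fixed die board (94 x 376 mm, grey felt strip on top, 12 mm above the bench). An upright dowel of 9 mm diameter, 42 mm high above the board: a die goes over it from above. Origin at its foot, on the board's top; y runs along the row, x across the board.
- seat_4: Peg second from the left (+y) of the row of five alike pale wooden pegs, 74 mm apart on the middle line of the fixed die board (94 x 376 mm, grey felt strip on top, 12 mm above the bench). An upright dowel of 9 mm diameter, 42 mm high above the board: a die goes over it from above. Origin at its foot, on the board's top; y runs along the row, x across the board.
- seat_5: Peg at the left-hand (+y) end of the row of five alike pale wooden pegs, 74 mm apart on the middle line of the fixed die board (94 x 376 mm, grey felt strip on top, 12 mm above the bench). An upright dowel of 9 mm diameter, 42 mm high above the board: a die goes over it from above. Origin at its foot, on the board's top; y runs along the row, x across the board.

How it is judged:
By the outcome, as a careful person would: the job done as asked, in the order asked, and still so for the second after the job is handed in, with the robot touching nothing.
It also fails if it takes over 99 s, if anything falls off the work surface, if the arm or the gripper's body presses on something with over 40 N, if the wrist force passes 120 N, or if a joint passes its speed limit or range.

## Robot

A 6-joint arm with a two-finger parallel gripper is mounted at the origin on a cart in front of the work surface, level with it; the furniture and walls round the work are solid. World frame = base frame: x ahead of the robot, y to its left, z up, the work surface at z = 0. Lengths are in m, angles in degrees, forces in N, time in s.
With the tool pointing down it reaches from about 0.375 to 0.975 m from the base axis. Payload 3.8 kg.
Tool frame: the origin (TCP) lies on the centre line of the jaws, within the pads' length; the fingertips stand 14 mm ahead of it and the grasp point (between the pads) lies 5 mm behind it; z points along the fingers, y is the line along which they close (so a half turn about z gives the same grasp; the last joint's range is limited). The gripper opens to 88 mm and grips with 3 to 60 N. Pads are 18 mm wide; open, the fingers measure 123 mm over their backs; the gripper's body (75 mm by 187 mm) begins 45 mm behind the grasp point.
Start: joints at [-72.187, 15.12, 91.902, -0, 72.978, -2.114], TCP at [0.23, -0.635, 0.253] pointing down, gripper open.
Joint ranges: [-150.88, 150.88], [-54.13, 125.18], [17.81, 147.31], [-75.09, 255.09], [0, 152.58], [-146.25, 146.25]. Speed limits (degrees/s): [147.25, 147.25, 180, 180, 180, 180].

## Interface

Orientations are given as [roll, pitch, yaw] about the fixed x, y, z axes, in that order (R = Rz(yaw) Ry(pitch) Rx(roll)).
In Python, from workcell import bot gives the robot as it stands. The module is installed in compiled form; this text tells all that it offers.
- The arm moves only by the shell command python3 -m jog 'ROWS' [FORCE]. ROWS is JSON, a list of rows, each a list of 3 entries, a list of its own where there are three numbers: the shift along the world's x, y, z in cm, then the turn, a rotation vector about the world's x, y, z in rad, then the opening, from 0 (shut) to 1 (fully open). A call has 1 to 12 rows; each row is the pose to reach, as a shift and turn from the pose commanded when the call began; what a row does not reach only later rows make up. A row lasts 1/12 s, in which the tool goes at most 41.7 mm and 7.16 degrees, less where a joint would pass 70% of its speed; a pose out of reach is approached as far as the arm can. A call with a gripper value outside its range is refused whole. The fingers move at their own pace and stop on an object; FORCE is the grip in N (left out, the last holds). Time passes only in rows, so rows that repeat a pose let the fingers close. It gives the time, the measured TCP pose, the force, the opening and the grip force at its end, in the units of the state.
- bot.read_state(): the state, without advancing time (a new reading comes with each control period).
- bot.grab_frame(name): name is "side" or "top"; returns (picture, depth): 480x640x3 uint8, blue, green, red; 480x640 float32, m along the optical axis (not along the pixel's ray), 0 where there is no reading.
- bot.camera_info(name): a dict with "intrinsics" (3x3 intrinsics, pixels), "extrinsics" (4x4, takes a point from world to camera coordinates). Camera axes: x right, y down, z forward; pixel columns grow to the right and rows downward; lengths in m; the calibration is good to about 2 mm. A picture is of the moment at which its call begins. camera_info takes no time and is no camera call.
- bot.job_done(): hands the job in; it is judged then, once.
The state is a dict: "t": time; "q": joint angles; "dq": joint speeds; "joint_efforts": joint torques, N m; "position": TCP position; "tool_rot": TCP orientation; "wrist_force": force on the tool from outside, world axes, zero at the start; "ft_torque": the same for the moment, N m; "gripper_width": opening from 0.0 (shut) to 1.0 (fully open); "grasp_force": force on a finger pad.
Only numpy, scipy, OpenCV 4.12 (cv2) and the standard library are available. Lean on these libraries where they do the work, as an engineer would, in place of code of your own. Each camera call takes 0.05 s, during which the arm holds its last target. There are 200 camera calls.

## Working session

There is one attempt and no reset: what is moved stays moved. The work goes in short steps, Python scripts to look and compute and a shell command to move; the robot and the scene stay as the last step left them, time stands still between calls to the robot, and variables do not carry over. Pictures are saved under pics/ and viewed, at most 14 in all, crops included, and the job is handed in when it is done.

```bash
mkdir -p pics; python3 - <<'E'
from workcell import bot
import cv2,numpy as np
for n in("top","side"):
    p,d=bot.grab_frame(n);cv2.imwrite(f"pics/{n}0.png",p);np.save(f"{n}0.npy",d)
    c=bot.camera_info(n);print(n,np.round(c["intrinsics"],1).tolist(),np.round(c["extrinsics"],3).tolist())
s=bot.read_state();print(s)
E
```

```text
top [[492.1, 0.0, 328.0], [0.0, 492.1, 231.8], [0.0, 0.0, 1.0]] [[0.018, -1.0, 0.012, 0.045], [-0.991, -0.02, -0.132, 0.42], [0.132, -0.009, -0.991, 1.072], [0.0, 0.0, 0.0, 1.0]]
side [[586.2, 0.0, 324.3], [0.0, 586.2, 238.3], [0.0, 0.0, 1.0]] [[-0.965, -0.261, -0.009, 0.414], [-0.107, 0.428, -0.897, 0.066], [0.238, -0.865, -0.441, 1.121], [0.0, 0.0, 0.0, 1.0]]
{'t': 0.1, 'q': array([-7.21884660e+01,  1.51648254e+01,  9.19702905e+01, -2.46191296e-04,
        7.29770261e+01, -2.11306812e+00]), 'dq': array([-0.11443093,  0.04177206, -0.07450138,  0.01788246, -0.00158461,
       -0.0030999 ]), 'joint_efforts': array([ 2.97726483e-04, -5.03620219e+01, -3.58070040e+01,  7.30714202e-02,
        2.33639247e-02, -6.35020228e-05]), 'position': array([ 0.22985905, -0.63403403,  0.25154225]), 'tool_rot': array([-1.79887926e+02, -3.89975103e-03,  1.99246706e+01]), 'wrist_force': array([ 9.83808746e-01, -6.76888388e-05, -1.09629747e+00]), 'ft_torque': array([-0.00974354,  0.01759307,  0.05947977]), 'grasp_force': 0.0, 'gripper_width': 1.0008915311455848}
```

View pics/top0.png

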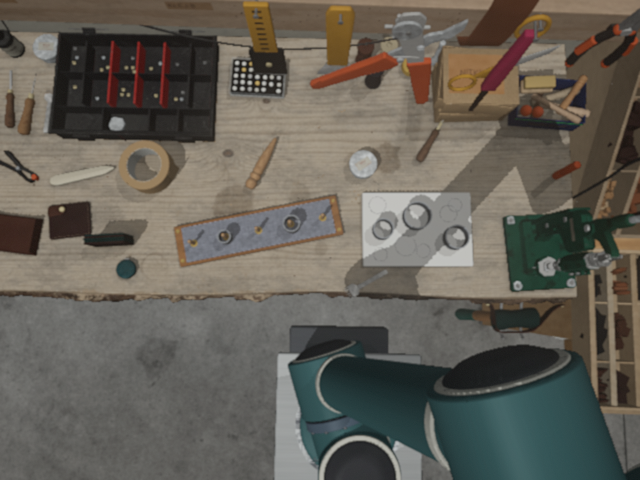

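View pics/side0.png

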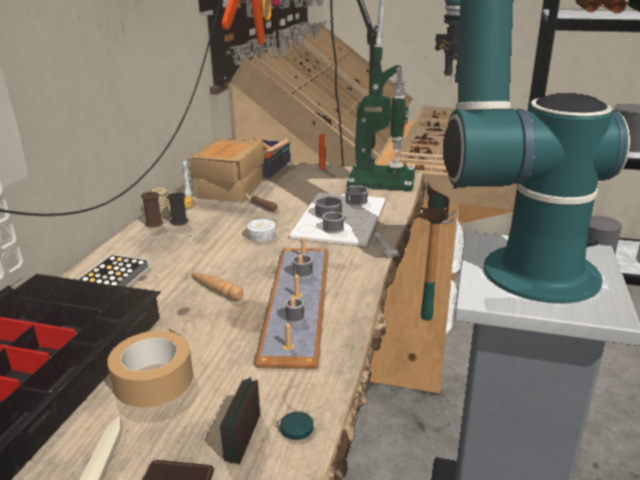

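The top view shows dies on pegs at (224,235) and (291,223), and bare pegs at (192,240), (260,228) and (326,213). Three more dies are on the slab at (383,228), (416,216) and (455,237). The side view agrees. Next I'll measure the rims.

```bash
cat > h.py <<'E'
from workcell import bot
import cv2,numpy as np
def ray(n,uv,z):
    c=bot.camera_info(n);K=np.array(c["intrinsics"]);T=np.array(c["extrinsics"]);R=T[:3,:3];o=-R.T@T[:3,3]
    uv=np.atleast_2d(uv);d=np.c_[uv,np.ones(len(uv))]@np.linalg.inv(K).T@R
    return o+d*((z-o[2])/d[:,2])[:,None]
def cloud(n,d):
    c=bot.camera_info(n);K=np.array(c["intrinsics"]);T=np.array(c["extrinsics"])
    v,u=np.mgrid[:480,:640];P=np.stack([u,v,np.ones_like(u)],-1)@np.linalg.inv(K).T*d[...,None]
    return (P-T[:3,3])@T[:3,:3]
E
python3 - <<'E'
from h import *
p=cv2.imread("pics/top0.png");d=np.load("top0.npy");W=cloud("top",d)
cv2.imwrite("pics/crop0.png",cv2.resize(p[180:280,165:485],None,fx=2.5,fy=2.5,interpolation=cv2.INTER_CUBIC))
z=W[...,2]
print("board z",np.median(z[232:236,238:245]),"slab",np.median(z[250:262,395:430]))
for n,(u,v) in dict(s4=(224,235),s2=(291,223),a=(383,228),b=(416,216),c=(455,237)).items():
    s=np.zeros(z.shape,bool);s[v-22:v+23,u-22:u+23]=1
    if n[0]!='s': pass
    m=s&(z>.033)&(z<.049)
    # keep the component nearest
    k,l,st,ce=cv2.connectedComponentsWithStats(m.astype(np.uint8),connectivity=8)
    i=1+np.argmax(st[1:,4]);P=W[l==i]
    (cx,cy),r=cv2.minEnclosingCircle(P[:,:2].astype(np.float32))
    print(n,st[i],round(cx,4),round(cy,4),"diam",round(2*r*1000,1))
for u,v in[(192,240),(260,228),(326,213)]:
    s=np.zeros(z.shape,bool);s[v-14:v+15,u-14:u+15]=1
    m=s&(z>.022)&(z<.065);P=W[m];print("peg",len(P),np.round(np.median(P,0),4),np.round(P[P[:,2]>.045][:,:2].mean(0),4), P[:,2].max())
E
```

```text
board z 0.011637718579407607 slab 0.01108801811012853
s4 [216 229  15  15  77] 0.4037 0.2841 diam 30.8
s2 [282 214  18  18  85] 0.4358 0.1371 diam 39.0
a [372 218  22  21 103] 0.4283 -0.0668 diam 46.7
b [403 201  29  28 163] 0.4605 -0.1431 diam 64.1
c [444 224  26  25 152] 0.4129 -0.2312 diam 55.2
peg 26 [0.39   0.355  0.0467] [0.3907 0.3557] 0.0556865546177974
peg 20 [0.4215 0.2109 0.0498] [0.422  0.2118] 0.05768329477659534
peg 20 [0.4526 0.0676 0.0492] [0.4541 0.0684] 0.05515240872104271
```

View pics/crop0.png

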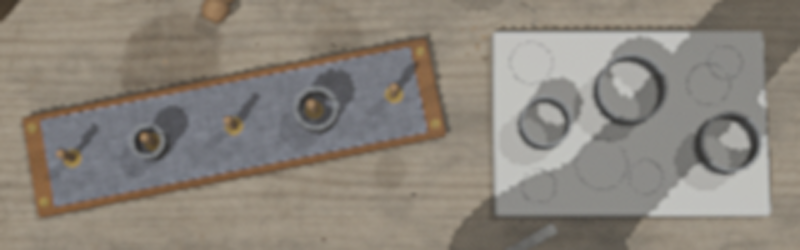

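Sizes are clear: seat 4 holds the 30, seat 2 the 38; on the slab, a=46, b=62 and c=54. I'll put the smallest at seat 1, so the 38 stays where it is. Before moving I'll check obstacle heights on the approach and refine the peg positions.

```bash
python3 - <<'E'
from h import *
d=np.load("top0.npy");W=cloud("top",d);z=W[...,2];p=cv2.imread("pics/top0.png")
for y0 in np.arange(-.75,-.1,.1):
    print(round(y0,2),[ (lambda m: round(float(z[m].max()),2) if m.any() else None)((W[...,0]>x0)&(W[...,0]<x0+.1)&(W[...,1]>y0)&(W[...,1]<y0+.1)&(d>0)&(np.indices(z.shape)[0]<300)) for x0 in np.arange(.2,.7,.1)])
# peg tops by colour (saturated orange-brown) in top view, at z=.054, and fitted row line
hsv=cv2.cvtColor(p,cv2.COLOR_BGR2HSV);pts=[]
for u,v in[(193,239),(224,235),(260,228),(291,223),(324,215)]:
    s=np.zeros(z.shape,bool);s[v-6:v+7,u-6:u+7]=1
    m=s&(z>.044)&(z<.07)&(hsv[...,1]>70)
    uv=np.argwhere(m)[:,::-1];q=ray("top",uv.mean(0)+0,.052)[0];pts.append(q);print(len(uv),np.round(uv.mean(0),1),np.round(q,4))
pts=np.array(pts);k=np.arange(2,-3,-1)*.074
a=np.deg2rad(np.rad2deg(np.arctan2(*(pts[0]-pts[4])[[0,1]])));e=np.array([np.sin(a),np.cos(a)])
c=(pts[:,:2]-k[:,None]*e).mean(0);print(np.rad2deg(a));[print("seat",5-i,np.round(c+k[i]*e,4)) for i in range(5)]
E
```

```text
-0.75 [-0.03, -0.01, 0.01, 0.03, None]
-0.65 [-0.01, -0.01, 0.07, 0.14, 0.19]
-0.55 [0.0, 0.03, 0.22, 0.27, 0.21]
-0.45 [0.02, 0.35, 0.37, 0.01, 0.11]
-0.35 [0.01, 0.05, 0.05, 0.64, 0.62]
-0.25 [0.01, 0.05, 0.05, 0.65, 0.62]
-0.15 [0.0, 0.02, 0.05, 0.65, 0.54]
8 [189.5 241. ] [0.3895 0.3542 0.052 ]
14 [222.5 234.3] [0.4056 0.2834 0.052 ]
9 [256. 228.] [0.4209 0.211  0.052 ]
11 [288.8 221.2] [0.4374 0.1399 0.052 ]
10 [321.8 215. ] [0.4525 0.068  0.052 ]
-12.42519013760317
seat 5 [0.3893 0.3558]
seat 4 [0.4052 0.2836]
seat 3 [0.4212 0.2113]
seat 2 [0.4371 0.139 ]
seat 1 [0.453  0.0668]
```

```bash
python3 -m jog '[[[0,0,4],[0,0,0],1],[[0,0,8],[0,0,0],1],[[0,0,12],[0,0,0],1],[[0,0,16],[0,0,0],1],[[0,0,20],[0,0,0],1],[[-1.5,4,20],[0,0,0],1],[[-3,8,20],[0,0,0],1],[[-4.5,12,20],[0,0,0],1],[[-6,16,20],[0,0,0],1],[[-8,21,20],[0,0,0],1],[[-8,21,20],[0,0,0],1],[[-8,21,20],[0,0,0],1]]' 15
```

```text
t: 1.1
position: [0.149, -0.4216, 0.4537]
tool_rot: [179.9, 0.0, 19.9]
wrist_force: [0.3, -1.1, -0.1]
gripper_width: 0.997
grasp_force: 0.0
```

```bash
python3 -m jog '[[[2,3,0],[0,0,0.12],1],[[4,6,0],[0,0,0.24],1],[[6,9,0],[0,0,0.36],1],[[9,12,0],[0,0,0.48],1],[[11,15,0],[0,0,0.6],1],[[13,18,0],[0,0,0.72],1],[[16,21,0],[0,0,0.84],1],[[18,24,0],[0,0,0.96],1],[[21,27,0],[0,0,1.08],1],[[24,30,0],[0,0,1.2],1],[[26,33,0],[0,0,1.32],1],[[26,33,0],[0,0,1.44],1]]'
```

```text
t: 2.1
position: [0.4138, -0.0895, 0.4514]
tool_rot: [180.0, -0.2, 103.2]
wrist_force: [-0.6, -0.1, -0.6]
gripper_width: 0.998
grasp_force: 0.0
```

```bash
python3 -m jog '[[[0,4,-3],[0,0,0],1],[[0,7,-6],[0,0,0],1],[[0,10,-9],[0,0,0],1],[[0,13,-12],[0,0,0],1],[[-0.2,16,-15],[0,0,0],1],[[-0.2,19,-18],[0,0,0],1],[[-0.4,22,-21],[0,0,0],1],[[-0.4,25,-24],[0,0,0],1],[[-0.6,29,-27],[0,0,0],1],[[-0.6,33,-30],[0,0,0],1],[[-0.6,37.7,-32],[0,0,0],1],[[-0.6,37.7,-32],[0,0,0],1]]'; python3 -m jog '[[[0,0,0],[0,0,0],1],[[0,0,0],[0,0,0],1],[[0,0,0],[0,0,0],1]]'
```

```text
t: 3.1
position: [0.4036, 0.2843, 0.1303]
tool_rot: [-179.9, 0.0, 102.4]
wrist_force: [0.8, -0.4, 0.5]
gripper_width: 1.0
grasp_force: 0.0
t: 3.35
position: [0.4042, 0.2823, 0.1322]
tool_rot: [-179.9, 0.1, 102.5]
wrist_force: [-0.2, -0.3, 0.3]
gripper_width: 0.996
grasp_force: 0.0
```

```bash
python3 -m jog '[[[0,0.2,-3.5],[0,0,0],1],[[0,0.2,-7],[0,0,0],1],[[0,0.2,-9],[0,0,0],1],[[0,0.2,-10.3],[0,0,0],1],[[0,0.2,-10.3],[0,0,0],1],[[0,0.2,-10.3],[0,0,0],0],[[0,0.2,-10.3],[0,0,0],0],[[0,0.2,-10.3],[0,0,0],0],[[0,0.2,-10.3],[0,0,0],0],[[0,0.2,-10.3],[0,0,0],0],[[0,0.2,-10.3],[0,0,0],0],[[0,0.2,-10.3],[0,0,0],0]]' 15;  python3 -m jog '[[[0,0,0],[0,0,0],0],[[0,0,0],[0,0,0],0],[[0,0,0],[0,0,0],0]]'
```

```text
t: 4.35
position: [0.4042, 0.2846, 0.0301]
tool_rot: [180.0, -0.0, 102.4]
wrist_force: [-0.5, 0.5, 0.3]
gripper_width: 0.5
grasp_force: 0.0
t: 4.6
position: [0.4038, 0.2844, 0.0296]
tool_rot: [-180.0, 0.0, 102.4]
wrist_force: [-0.8, -0.7, 1.2]
gripper_width: 0.323
grasp_force: 15.0
```

```bash
python3 -m jog '[[[0,0,2],[0,0,0],0],[[0,0,4],[0,0,0],0],[[0,0,7],[0,0,0],0],[[0.6,-3,7],[0,0,0],0],[[1.3,-6,7],[0,0,0],0],[[2,-9,7],[0,0,0],0],[[2.7,-12,7],[0,0,0],0],[[3.4,-15,7],[0,0,0],0],[[4.1,-18,7],[0,0,0],0],[[4.6,-20.5,7],[0,0,0],0],[[4.9,-21.7,7],[0,0,0],0],[[4.9,-21.7,7],[0,0,0],0]]'; python3 -m jog '[[[0,0,0],[0,0,0],0],[[0,0,0],[0,0,0],0],[[0,0,0],[0,0,0],0]]'
python3 - <<'E'
from h import *
for n in("side","top"):
    p,d=bot.grab_frame(n);cv2.imwrite(f"pics/{n}1.png",p)
a=cv2.imread("pics/side1.png")[200:380,220:400];b=cv2.imread("pics/top1.png")[150:330,200:380]
cv2.imwrite("pics/m1.png",cv2.resize(np.hstack([a,b]),None,fx=2.2,fy=2.2,interpolation=cv2.INTER_CUBIC))
E
```

```text
t: 5.6
position: [0.4534, 0.0652, 0.0996]
tool_rot: [-180.0, 0.0, 102.3]
wrist_force: [-0.3, 0.3, -1.0]
gripper_width: 0.324
grasp_force: 15.0
t: 5.85
position: [0.4527, 0.0682, 0.0995]
tool_rot: [-180.0, -0.0, 102.5]
wrist_force: [-0.4, 0.4, -1.4]
gripper_width: 0.325
grasp_force: 15.0
```

View pics/m1.png

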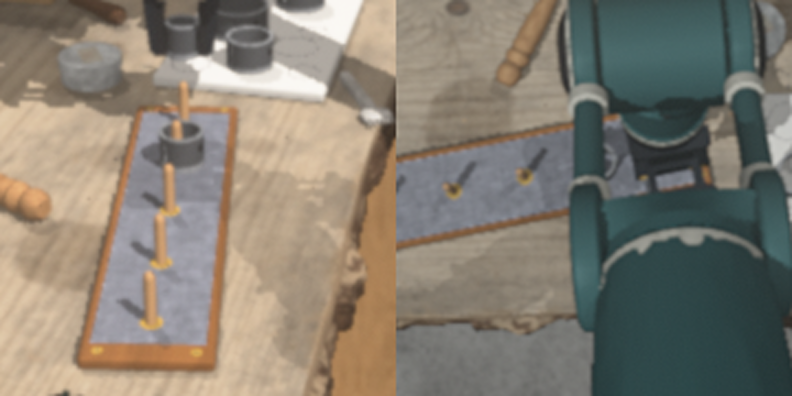

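The 30 die hangs over peg 1 (side crop: die at (183,35), peg top at (184,85)). Next I lower and release it.

```bash
python3 -m jog '[[[0,0,-2],[0,0,0],0],[[0,0,-4],[0,0,0],0],[[0,0,-5.5],[0,0,0],0],[[0,0,-6.5],[0,0,0],0],[[0,0,-6.9],[0,0,0],0],[[0,0,-6.9],[0,0,0],0],[[0,0,-6.9],[0,0,0],0],[[0,0,-6.9],[0,0,0],0.6],[[0,0,-6.9],[0,0,0],1],[[0,0,-6.9],[0,0,0],1],[[0,0,-6.9],[0,0,0],1],[[0,0,-6.9],[0,0,0],1]]'; python3 -m jog '[[[0,0,0],[0,0,0],1],[[0,0,4],[0,0,0],1],[[0,0,8],[0,0,0],1],[[-0.5,-3,8],[0,0,0],1],[[-1,-6,8],[0,0,0],1],[[-1.5,-9,8],[0,0,0],1],[[-2.5,-13.4,8],[0,0,0],1],[[-2.5,-13.4,6],[0,0,0],1],[[-2.5,-13.4,6],[0,0,0],1],[[-2.5,-13.4,6],[0,0,0],1]]'
```

```text
t: 6.95
position: [0.4533, 0.0674, 0.031]
tool_rot: [180.0, 0.0, 102.4]
wrist_force: [-0.2, -0.3, -0.3]
gripper_width: 0.681
grasp_force: 0.0
t: 7.78
position: [0.4267, -0.0666, 0.0899]
tool_rot: [-179.9, -0.1, 102.3]
wrist_force: [0.4, 0.1, 0.9]
gripper_width: 0.998
grasp_force: 0.0
```

```bash
python3 -m jog '[[[0,0,-3],[0,0,0],1],[[0,0,-5],[0,0,0],1],[[0,0,-6],[0,0,0],1],[[0,0,-6],[0,0,0],1],[[0,0,-6],[0,0,0],0],[[0,0,-6],[0,0,0],0],[[0,0,-6],[0,0,0],0],[[0,0,-6],[0,0,0],0],[[0,0,-6],[0,0,0],0],[[0,0,-6],[0,0,0],0],[[0,0,-6],[0,0,0],0],[[0,0,-6],[0,0,0],0]]' 15;  python3 -m jog '[[[0,0,3],[0,0,0],0],[[0,0,7],[0,0,0],0],[[0,0,7],[0,0,0],0],[[0,0,7],[0,0,0],0]]'
```

```text
t: 8.78
position: [0.4282, -0.0667, 0.0311]
tool_rot: [180.0, 0.0, 102.4]
wrist_force: [-1.3, 0.5, 5.1]
gripper_width: 0.517
grasp_force: 15.0
t: 9.12
position: [0.4303, -0.0671, 0.103]
tool_rot: [179.7, 0.1, 102.4]
wrist_force: [-0.6, 0.3, -2.6]
gripper_width: 0.515
grasp_force: 15.0
```

```bash
python3 -m jog '[[[0,3,0],[0,0,0],0],[[0,6,0],[0,0,0],0],[[-0.2,9,0],[0,0,0],0],[[-0.2,12,0],[0,0,0],0],[[-0.4,15,0],[0,0,0],0],[[-0.4,18,0],[0,0,0],0],[[-0.6,21,0],[0,0,0],0],[[-0.6,24,0],[0,0,0],0],[[-0.7,26.5,0],[0,0,0],0],[[-0.7,27.8,0],[0,0,0],0],[[-0.7,27.8,0],[0,0,0],0],[[-0.7,27.8,0],[0,0,0],0]]';  python3 -m jog '[[[0,0,0],[0,0,0],0],[[0,0,0],[0,0,0],0],[[0,0,0],[0,0,0],0]]'
python3 - <<'E'
from h import *
for n in("side","top"):
    p,d=bot.grab_frame(n);cv2.imwrite(f"pics/{n}2.png",p)
a=cv2.imread("pics/side2.png")[200:380,220:400];b=cv2.imread("pics/top2.png")[150:330,200:380]
cv2.imwrite("pics/m2.png",cv2.resize(np.hstack([a,b]),None,fx=2.2,fy=2.2,interpolation=cv2.INTER_CUBIC))
E
```

```text
t: 10.12
position: [0.4197, 0.2112, 0.099]
tool_rot: [-179.8, 0.1, 102.5]
wrist_force: [0.6, -0.3, -2.7]
gripper_width: 0.518
grasp_force: 15.0
t: 10.37
position: [0.4208, 0.2103, 0.1003]
tool_rot: [-180.0, 0.0, 102.4]
wrist_force: [0.6, -0.1, -1.1]
gripper_width: 0.514
grasp_force: 15.0
```

View pics/m2.png

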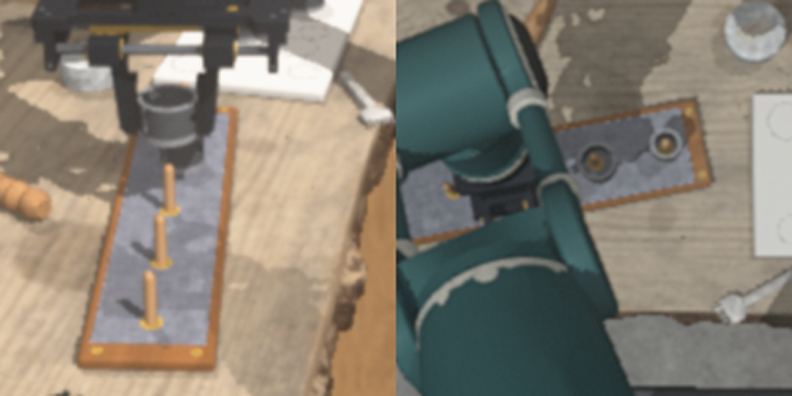

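The 30 sits on peg 1 (crop (665,143)) and the 46 hangs over peg 3. I'll lower it and go on to the 54.

```bash
python3 -m jog '[[[0,0,-2],[0,0,0],0],[[0,0,-4],[0,0,0],0],[[0,0,-5.5],[0,0,0],0],[[0,0,-6.5],[0,0,0],0],[[0,0,-6.9],[0,0,0],0],[[0,0,-6.9],[0,0,0],0],[[0,0,-6.9],[0,0,0],0],[[0,0,-6.9],[0,0,0],0.6],[[0,0,-6.9],[0,0,0],1],[[0,0,-6.9],[0,0,0],1],[[0,0,-6.9],[0,0,0],1],[[0,0,-6.9],[0,0,0],1]]'; python3 -m jog '[[[0,0,0],[0,0,0],1],[[0,0,4],[0,0,0],1],[[0,0,8],[0,0,0],1],[[0,-4,8],[0,0,0],1],[[0,-8,8],[0,0,0],1],[[0,-12,8],[0,0,0],1],[[0,-16,8],[0,0,0],1],[[0,-20,8],[0,0,0],1],[[0,-24,8],[0,0,0],1],[[0,-28,8],[0,0,0],1],[[0,-32,8],[0,0,0],1],[[0,-36,8],[0,0,0],1]]';python3 -m jog '[[[-0.8,-4,0],[0,0,0],1],[[-0.8,-8.2,0],[0,0,0],1],[[-0.8,-8.2,-2],[0,0,0],1],[[-0.8,-8.2,-2],[0,0,0],1],[[-0.8,-8.2,-2],[0,0,0],1]]'
```

```text
t: 11.47
position: [0.4213, 0.2115, 0.0321]
tool_rot: [180.0, -0.0, 102.4]
wrist_force: [0.1, -0.8, 0.2]
gripper_width: 0.87
grasp_force: 0.0
t: 12.47
position: [0.4207, -0.1505, 0.112]
tool_rot: [180.0, 0.0, 102.4]
wrist_force: [0.5, 1.6, -0.2]
gripper_width: 0.998
grasp_force: 0.0
t: 12.88
position: [0.4116, -0.2302, 0.0906]
tool_rot: [-179.9, -0.2, 102.3]
wrist_force: [-0.3, 0.3, 0.4]
gripper_width: 1.001
grasp_force: 0.0
```

```bash
python3 -m jog '[[[0,0,-3],[0,0,0],1],[[0,0,-5],[0,0,0],1],[[0,0,-6.1],[0,0,0],1],[[0,0,-6.1],[0,0,0],1],[[0,0,-6.1],[0,0,0],0],[[0,0,-6.1],[0,0,0],0],[[0,0,-6.1],[0,0,0],0],[[0,0,-6.1],[0,0,0],0],[[0,0,-6.1],[0,0,0],0],[[0,0,-6.1],[0,0,0],0],[[0,0,-6.1],[0,0,0],0],[[0,0,-6.1],[0,0,0],0]]' 15;  python3 -m jog '[[[0,0,3],[0,0,0],0],[[0,0,7],[0,0,0],0],[[0,3,7],[0,0,0],0],[[0,7,7],[0,0,0],0],[[0,11,7],[0,0,0],0],[[0,15,7],[0,0,0],0],[[0,19,7],[0,0,0],0],[[0,23,7],[0,0,0],0],[[0,27,7],[0,0,0],0],[[0,31,7],[0,0,0],0],[[0,35,7],[0,0,0],0],[[0,39,7],[0,0,0],0]]'; python3 -m jog '[[[-0.2,4,0],[0,0,0],0],[[-0.5,8,0],[0,0,0],0],[[-0.8,11,0],[0,0,0],0],[[-0.8,12.5,0],[0,0,0],0],[[-0.8,12.5,0],[0,0,0],0],[[-0.8,12.5,0],[0,0,0],0],[[-0.8,12.5,0],[0,0,0],0],[[-0.8,12.5,0],[0,0,0],0]]'
```

```text
t: 13.88
position: [0.4135, -0.2309, 0.0315]
tool_rot: [180.0, 0.0, 102.4]
wrist_force: [-1.3, 0.4, 6.7]
gripper_width: 0.617
grasp_force: 15.0
t: 14.88
position: [0.4123, 0.1613, 0.1006]
tool_rot: [180.0, -0.0, 102.4]
wrist_force: [0.7, -0.1, -1.6]
gripper_width: 0.612
grasp_force: 15.0
t: 15.55
position: [0.4047, 0.2831, 0.1003]
tool_rot: [-179.9, 0.0, 102.4]
wrist_force: [-0.2, -0.2, -1.7]
gripper_width: 0.615
grasp_force: 15.0
```

```bash
python3 -m jog '[[[0,0,-2],[0,0,0],0],[[0,0,-4],[0,0,0],0],[[0,0,-5.5],[0,0,0],0],[[0,0,-6.5],[0,0,0],0],[[0,0,-6.9],[0,0,0],0],[[0,0,-6.9],[0,0,0],0],[[0,0,-6.9],[0,0,0],0],[[0,0,-6.9],[0,0,0],0.8],[[0,0,-6.9],[0,0,0],1],[[0,0,-6.9],[0,0,0],1],[[0,0,-6.9],[0,0,0],1],[[0,0,-6.9],[0,0,0],1]]'; python3 -m jog '[[[0,0,0],[0,0,0],1],[[0,0,4],[0,0,0],1],[[0,0,8],[0,0,0],1],[[0.5,-4,8],[0,0,0],1],[[1,-8,8],[0,0,0],1],[[1.5,-12,8],[0,0,0],1],[[2,-16,8],[0,0,0],1],[[2.5,-20,8],[0,0,0],1],[[3,-24,8],[0,0,0],1],[[3.5,-28,8],[0,0,0],1],[[4,-32,8],[0,0,0],1],[[4.5,-36,8],[0,0,0],1]]';python3 -m jog '[[[0.7,-4,0],[0,0,0],1],[[1,-6.7,0],[0,0,0],1],[[1,-6.7,-2],[0,0,0],1],[[1,-6.7,-2],[0,0,0],1],[[1,-6.7,-2],[0,0,0],1]]'
python3 - <<'E'
from h import *
p,d=bot.grab_frame("side");cv2.imwrite("pics/s3.png",p[180:380,220:420].repeat(3,0).repeat(3,1))
E
```

```text
t: 16.55
position: [0.4053, 0.2846, 0.032]
tool_rot: [180.0, -0.0, 102.4]
wrist_force: [-0.0, -0.2, -0.3]
gripper_width: 0.967
grasp_force: 0.0
t: 17.55
position: [0.4499, -0.0775, 0.112]
tool_rot: [180.0, 0.0, 102.4]
wrist_force: [1.5, 0.2, 0.3]
gripper_width: 0.999
grasp_force: 0.0
t: 17.97
position: [0.4585, -0.1423, 0.0906]
tool_rot: [-179.8, -0.1, 102.4]
wrist_force: [0.4, 0.1, -0.4]
gripper_width: 1.001
grasp_force: 0.0
```

View pics/s3.png

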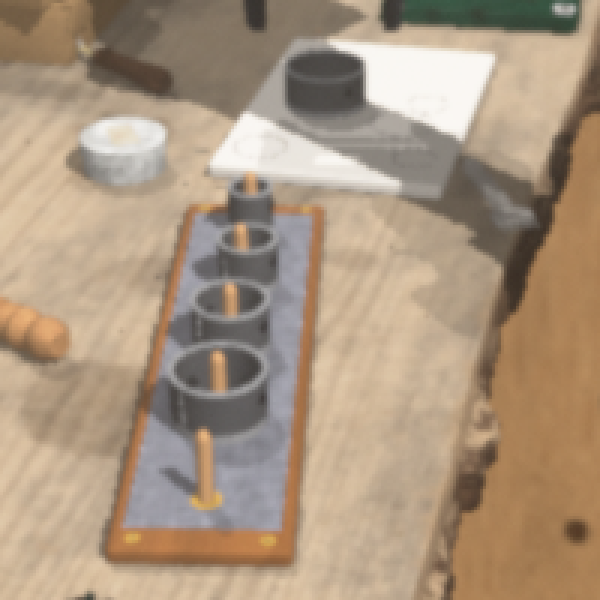

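The 30, 38, 46 and 54 stand on their pegs. The 38 is a few mm off (rim centre at 249, peg at 243). Now I fetch the 62.

```bash
python3 -m jog '[[[0,0,-3],[0,0,0],1],[[0,0,-5],[0,0,0],1],[[0,0,-6.1],[0,0,0],1],[[0,0,-6.1],[0,0,0],1],[[0,0,-6.1],[0,0,0],0],[[0,0,-6.1],[0,0,0],0],[[0,0,-6.1],[0,0,0],0],[[0,0,-6.1],[0,0,0],0],[[0,0,-6.1],[0,0,0],0],[[0,0,-6.1],[0,0,0],0],[[0,0,-6.1],[0,0,0],0],[[0,0,-6.1],[0,0,0],0]]' 15;  python3 -m jog '[[[0,0,3],[0,0,0],0],[[0,0,7],[0,0,0],0],[[0,3,7],[0,0,0],0],[[-0.5,7,7],[0,0,0],0],[[-1,11,7],[0,0,0],0],[[-1.5,15,7],[0,0,0],0],[[-2,19,7],[0,0,0],0],[[-2.5,23,7],[0,0,0],0],[[-3,27,7],[0,0,0],0],[[-3.5,31,7],[0,0,0],0],[[-4,35,7],[0,0,0],0],[[-4.5,39,7],[0,0,0],0]]'; python3 -m jog '[[[-0.7,4,0],[0,0,0],0],[[-1.4,7,0],[0,0,0],0],[[-2.1,9.5,0],[0,0,0],0],[[-2.6,10.9,0],[0,0,0],0],[[-2.6,10.9,0],[0,0,0],0],[[-2.6,10.9,0],[0,0,0],0],[[-2.6,10.9,0],[0,0,0],0],[[-2.6,10.9,0],[0,0,0],0]]'
```

```text
t: 19.02
position: [0.4607, -0.1429, 0.0319]
tool_rot: [179.9, 0.0, 102.4]
wrist_force: [-1.4, 1.2, 6.1]
gripper_width: 0.709
grasp_force: 15.0
t: 20.02
position: [0.4142, 0.2493, 0.1007]
tool_rot: [180.0, -0.0, 102.4]
wrist_force: [1.3, -0.0, -1.3]
gripper_width: 0.71
grasp_force: 15.0
t: 20.68
position: [0.3891, 0.3553, 0.1004]
tool_rot: [-180.0, 0.0, 102.4]
wrist_force: [0.4, -1.0, -1.1]
gripper_width: 0.712
grasp_force: 15.0
```

Lower the 62, release, lift and clear the view.

```bash
python3 -m jog '[[[0,0,-2],[0,0,0],0],[[0,0,-4],[0,0,0],0],[[0,0,-5.5],[0,0,0],0],[[0,0,-6.5],[0,0,0],0],[[0,0,-6.9],[0,0,0],0],[[0,0,-6.9],[0,0,0],0],[[0,0,-6.9],[0,0,0],0],[[0,0,-6.9],[0,0,0],0.9],[[0,0,-6.9],[0,0,0],1],[[0,0,-6.9],[0,0,0],1],[[0,0,-6.9],[0,0,0],1],[[0,0,-6.9],[0,0,0],1]]'; python3 -m jog '[[[0,0,0],[0,0,0],1],[[0,0,4],[0,0,0],1],[[0,0,8],[0,0,0],1],[[0.5,-4,8],[0,0,0],1],[[1,-8,8],[0,0,0],1],[[1.5,-12,8],[0,0,0],1],[[2,-16,8],[0,0,0],1],[[2.5,-20,8],[0,0,0],1],[[3,-24,8],[0,0,0],1],[[3.5,-28,8],[0,0,0],1],[[4,-32,8],[0,0,0],1],[[4.5,-36,8],[0,0,0],1]]';python3 -m jog '[[[0,-4,0],[0,0,0],1],[[0,-8,0],[0,0,0],1],[[0,-12,0],[0,0,0],1],[[0,-16,0],[0,0,0],1],[[0,-20,0],[0,0,0],1],[[0,-20,0],[0,0,0],1],[[0,-20,0],[0,0,0],1]]'
python3 - <<'E'
from h import *
p,d=bot.grab_frame("top");W=cloud("top",d);z=W[...,2]
s,_=bot.grab_frame("side");cv2.imwrite("pics/m4.png",cv2.resize(np.hstack([p[170:290,165:365],s[230:350,220:420]]),None,fx=2,fy=2,interpolation=cv2.INTER_CUBIC))
hsv=cv2.cvtColor(p,cv2.COLOR_BGR2HSV)
seat={5:(.3893,.3558),4:(.4052,.2836),3:(.4212,.2113),2:(.4371,.139),1:(.453,.0668)}
for k,c in seat.items():
    r=np.hypot(W[...,0]-c[0],W[...,1]-c[1]);D={5:62,4:54,3:46,2:38,1:30}[k]/1000
    m=(z>.034)&(z<.048)&(r<D/2+.006)
    (x,y),R=cv2.minEnclosingCircle(W[m][:,:2].astype(np.float32))
    t=(z>.047)&(z<.07)&(r<.010)
    print(k,"die",round(x,4),round(y,4),round(2e3*R,1),"off mm",np.round(1e3*(np.array([x,y])-c),1),"peg",np.round(W[t][:,:2].mean(0),4),"rim z",np.round(np.percentile(z[m],90),4))
E
```

```text
t: 21.68
position: [0.3893, 0.3566, 0.032]
tool_rot: [180.0, -0.0, 102.4]
wrist_force: [-0.3, -0.2, 0.7]
gripper_width: 0.998
grasp_force: 0.0
t: 22.68
position: [0.4339, -0.0054, 0.112]
tool_rot: [179.9, 0.0, 102.4]
wrist_force: [1.3, 0.5, 0.4]
gripper_width: 1.002
grasp_force: 0.0
t: 23.27
position: [0.434, -0.2055, 0.1119]
tool_rot: [180.0, 0.0, 102.2]
wrist_force: [0.4, 0.8, -0.9]
gripper_width: 1.001
grasp_force: 0.0
5 die 0.3909 0.3558 64.1 off mm [ 1.6 -0. ] peg [0.3909 0.3564] rim z 0.0458
4 die 0.4066 0.2844 55.1 off mm [1.4 0.8] peg [0.4056 0.2841] rim z 0.0452
3 die 0.4231 0.2111 46.7 off mm [ 1.9 -0.2] peg [0.4227 0.2122] rim z 0.0456
2 die 0.4361 0.1371 38.8 off mm [-1.  -1.9] peg [0.4384 0.1405] rim z 0.0457
1 die 0.4547 0.0689 31.6 off mm [1.7 2.1] peg [0.454  0.0681] rim z 0.0459
```

View pics/m4.png

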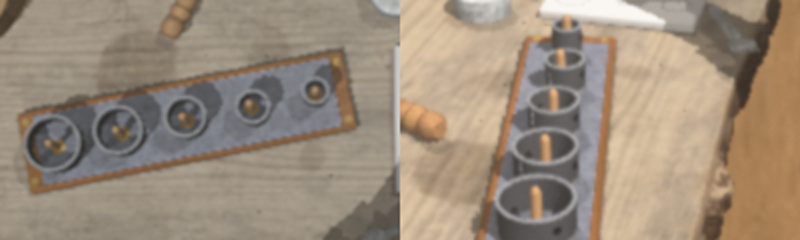

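Row complete: sizes fall 62, 54, 46, 38, 30 from left to right, all flat. The untouched 38 is about 4 mm off its peg, so I'll re-centre it.

```bash
python3 -m jog '[[[0,4,0],[0,0,0],1],[[0,8,0],[0,0,0],1],[[0,12,0],[0,0,0],1],[[0,16,0],[0,0,0],1],[[0,20,0],[0,0,0],1],[[0,24,0],[0,0,0],1],[[0,28,0],[0,0,0],1],[[0,32,0],[0,0,0],1],[[0.1,34.2,0],[0,0,0],1],[[0.1,34.2,0],[0,0,0],1],[[0.1,34.2,0],[0,0,0],1]]'; python3 -m jog '[[[0,0,-3],[0,0,0],1],[[0,0,-6],[0,0,0],1],[[0,0,-8],[0,0,0],1],[[0,0,-8],[0,0,0],1],[[0,0,-8],[0,0,0],0],[[0,0,-8],[0,0,0],0],[[0,0,-8],[0,0,0],0],[[0,0,-8],[0,0,0],0],[[0,0,-8],[0,0,0],0],[[0,0,-8],[0,0,0],0],[[0,0,-8],[0,0,0],0],[[0,0,-8],[0,0,0],0]]' 15; python3 -m jog '[[[0,0,0],[0,0,0],0],[[0,0,0.4],[0,0,0],0],[[0.1,0.1,0.4],[0,0,0],0],[[0.2,0.3,0.4],[0,0,0],0],[[0.2,0.3,0.4],[0,0,0],0],[[0.2,0.3,0.2],[0,0,0],0],[[0.2,0.3,0.1],[0,0,0],0],[[0.2,0.3,0.1],[0,0,0],0],[[0.2,0.3,0.1],[0,0,0],0],[[0.2,0.3,0.1],[0,0,0],1],[[0.2,0.3,0.1],[0,0,0],1],[[0.2,0.3,0.1],[0,0,0],1]]'; python3 -m jog '[[[0,0,0],[0,0,0],1],[[0,0,0],[0,0,0],1],[[0,0,0],[0,0,0],1],[[0,0,4],[0,0,0],1],[[0,0,8],[0,0,0],1],[[0,-4,8],[0,0,0],1],[[0,-8,8],[0,0,0],1],[[0,-12,8],[0,0,0],1],[[0,-16,8],[0,0,0],1],[[0,-20,8],[0,0,0],1],[[0,-24,8],[0,0,0],1],[[0,-28,8],[0,0,0],1]]'
python3 -m jog '[[[0,-3,4],[0,0,0],1],[[0,-6,4],[0,0,0],1],[[0,-6,4],[0,0,0],1]]'
python3 - <<'E'
from h import *
p,d=bot.grab_frame("top");W=cloud("top",d);z=W[...,2]
s,_=bot.grab_frame("side");cv2.imwrite("pics/m5.png",cv2.resize(np.hstack([p[170:290,165:365],s[230:350,220:420]]),None,fx=2,fy=2,interpolation=cv2.INTER_CUBIC))
c=(.437,.139);r=np.hypot(W[...,0]-c[0],W[...,1]-c[1])
m=(z>.034)&(z<.048)&(r<.025);print(cv2.minEnclosingCircle(W[m][:,:2].astype(np.float32)),np.percentile(z[m],90))
E
```

```text
t: 24.28
position: [0.4337, 0.1406, 0.1115]
tool_rot: [-180.0, 0.0, 102.8]
wrist_force: [-0.5, 0.1, 0.2]
gripper_width: 1.003
grasp_force: 0.0
t: 25.28
position: [0.4351, 0.1384, 0.032]
tool_rot: [180.0, 0.0, 102.4]
wrist_force: [-1.1, 0.4, 0.3]
gripper_width: 0.417
grasp_force: 0.2
t: 26.28
position: [0.4372, 0.1414, 0.0328]
tool_rot: [180.0, -0.0, 102.4]
wrist_force: [0.0, -0.1, 0.9]
gripper_width: 0.615
grasp_force: 0.0
t: 27.28
position: [0.4367, -0.1405, 0.113]
tool_rot: [180.0, 0.0, 102.4]
wrist_force: [1.7, 0.7, 0.1]
gripper_width: 0.998
grasp_force: 0.0
t: 27.53
position: [0.4394, -0.2047, 0.1562]
tool_rot: [179.7, 0.4, 102.2]
wrist_force: [-0.3, -0.2, -0.3]
gripper_width: 0.999
grasp_force: 0.0
((0.43833574652671814, 0.14043740928173065), 0.019097300246357918) 0.04564294978472047
```

View pics/m5.png

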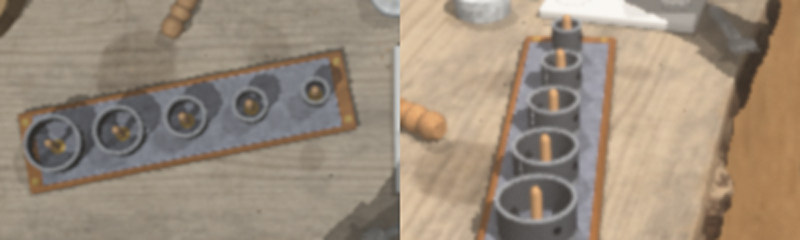

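The 38 now measures at (.4383,.1404), against its peg at (.4384,.1405). All five dies stand flat in order.

```bash
python3 -c "
from workcell import bot
print(bot.job_done())"
```

```text
the job is handed in; nothing more can be done
None
```

All five dies stand flat and centred on the pegs to about 1–2 mm, in order from the 30 mm die at seat 1 (right) to the 62 mm at seat 5 (left), and the job was handed in at about 28 s.

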